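# Put the first-aid shelf in order

### The arm

A 6-joint arm with a two-finger parallel gripper is mounted at the origin on the work surface. World frame = base frame: x ahead of the robot, y to its left, z up, the work surface at z = 0. Lengths are in m, angles in rad, forces in N, time in s.
With the tool pointing down it reaches from about 0.35 to 0.85 m from the base axis. Payload 8.1 kg.
Tool frame: the origin (TCP) lies at the centre of the arm's flange, where the gripper is bolted on; the fingertips stand 186 mm ahead of it and the grasp point (between the pads) lies 167 mm ahead of it; z points along the fingers, y is the line along which they close (so a half turn about z gives the same grasp; the last joint's range is limited). The gripper opens to 93 mm and grips with 3 to 60 N. Pads are 15 mm wide; open, the fingers measure 128 mm over their backs; the gripper's body (75 mm by 188 mm) begins 65 mm behind the grasp point.
Start: joints at [1.097, 0.13, 1.488, -0, 1.523, -0.085], TCP at [0.227, 0.555, 0.405] pointing down, gripper open.
Joint ranges: [-2.96, 2.96], [-0.89, 2.26], [0.02, 2.5], [-1.34, 4.48], [0, 2.73], [-2.66, 2.66]. Speed limits (rad/s): [2.39, 2.39, 2.79, 3.14, 3.14, 3.14].

### API

Orientations are given as a rotation vector (axis times angle).
In Python, from plant import robot gives the robot as it stands.
- The arm moves only by the tool apply_moves, never from a script. Its argument "series" is a list of rows, each a list of 2 entries, a list of its own where there are three numbers: the shift along the tool's x, y, z in mm, then the turn, a rotation vector about the tool's x, y, z in rad. A call has 1 to 12 rows; each row shifts and turns the commanded pose from where the row before left it, along the tool's axes as they then stand; what a row does not reach is not made up. A row lasts 1/12 s, in which the tool goes at most 41.7 mm and 7.16 degrees, less where a joint would pass 70% of its speed; a pose out of reach is approached as far as the arm can. A call is refused whole if a number of a shift passes 41.7 or a number of a turn 0.125, either way. A call with a gripper value outside its range is refused whole. "claw" is the opening, from 0 (shut) to 1 (fully open), set as the call begins (left out, the last holds). The fingers move at their own pace and stop on an object; "newtons" is the grip in N (left out, the last holds). Time passes only in rows, so rows that do not move let the fingers close. It gives the time, the measured TCP pose, the force, the opening and the grip force at its end, in the units of the state.
- robot.read_state(): the state, without advancing time (a new reading comes with each control period).
- robot.read_camera(name): name is "scene" or "top" or "wrist"; returns (picture, depth): 420x560x3 uint8, blue, green, red; 420x560 float32, m along the optical axis (not along the pixel's ray), 0 where there is no reading.
- robot.calibration(name): a dict with "fx", "fy", "cx", "cy" (pixels), "extrinsics" (4x4, takes a point from world to camera coordinates). Camera axes: x right, y down, z forward; pixel columns grow to the right and rows downward; lengths in m; the calibration is good to about 2 mm. A picture is of the moment at which its call begins: read the wrist's pose just before it. calibration takes no time and is no camera call; for the wrist camera it gives the pose at the moment of the call.
- robot.close_job(): hands the job in; it is judged then, once.
The state is a dict: "t": time; "q": joint angles; "dq": joint speeds; "joint_torque": joint torques, N m; "tool_pos": TCP position; "orientation": TCP orientation; "force": force on the tool from outside, world axes, zero at the start; "wrist_torque": the same for the moment, N m; "opening": finger opening in m; "gripper_force": force on a finger pad.
Only numpy, scipy, OpenCV 4.12 (cv2) and the standard library are available. Lean on these libraries where they do the work, as an engineer would, in place of code of your own. Each camera call takes 0.05 s, during which the arm holds its last target. There are 200 camera calls.

### The job

Clear up after a dressing: stand the brown antiseptic bottle and the white ointment jar upright on the floor of the open red first-aid tin, lay the used tweezers and scissors flat on the floor of the aluminium tray for washing (neither on top of the other), and lay the ear thermometer in its white cradle, screen up, with the probe out through the notched end. Leave the egg cup and the yellow tweezer case where they are.

Things in the scene. Friction and masses are not known exactly. Their poses are not given: they have to be found in the camera images.
- bottle_mid (a point): Small brown glass antiseptic bottle with black screw cap and paper label, standing loose; body 34 mm in diameter up to 46 mm high, then a shoulder, cap 23 mm in diameter, 70 mm high in all, about 60 g. Point at its centre, half-way up (35 mm above its foot); z up.
- jar_mid (a point): White plastic ointment jar with screw lid and paper label, standing loose; straight cylinder 44 mm in diameter, 44 mm high, about 70 g. Point at its centre, half-way up (22 mm above its foot); z up.
- tweezers_mid (a point): Steel tweezers lying loose on the blades' edges, rigid: 100 mm long along x (points at +x), 13 mm wide (y) over the straight ribbed grip (x = -18 to +18 mm), 9 mm high, about 25 g. Point at the centre of the grip, 4.5 mm above what they lie on, near the centre of mass; z up.
- scissors_mid (a point): Closed steel bandage scissors lying flat, loose, rigid: 120 mm long (points at x = +62 mm, two finger rings end at x = -58 mm), 49 mm wide (y) over the rings; 16 mm wide and 8 mm thick at the joint (x = -18 to +18 mm), best gripped there. About 45 g. Point at the centre of the joint, 4 mm above what they lie on, near the centre of mass; z up.
- thermometer_mid (a point): Grey ear thermometer, loose on its back, screen up, 127 mm long: handle from x = -60 to +28 mm, 36 mm wide (y), 30 mm high; head from +16 to +45 mm, 42 mm wide, 34 mm high; white probe cone, 15 mm thick at its root, from +45 to +67 mm. About 100 g. Point in the handle at its centre of mass, 15 mm above what it lies on; x towards the probe, z up.
- tin: Red first-aid tin, open, fixed: 125 mm (x) by 180 mm (y), 45 mm high, walls and floor 3 mm thick, so the floor is 119 by 174 mm, 3 mm above the board. Its hinged lid is laid back on the +x side and slopes down to the board, reaching 195 mm from the origin; nothing goes in the lid. Origin: centre of the underside of the tin itself; z up.
- tray: Small aluminium tray, fixed: 130 mm (x) by 180 mm (y) outside, 20 mm high, walls and floor 3 mm thick, so its floor is 124 by 174 mm and 3 mm above the board. Origin: centre of its underside; z up.
- cradle_notch (a point): White cradle of the thermometer, fixed, 131 (x) by 68 mm (y); floor 4 mm above the board, 125 by 62 mm inside; end walls 18 mm high, corner lips 14 mm, sides open for fingers. +x end wall has a 38 mm notch for the probe. Point: in the notch, inner face of that wall, floor height; x points out of the notch. Thermometer is centred with its point 55 mm towards -x, x axes alike.
- egg_cup: White ceramic egg cup, standing loose, 48 mm in diameter, 62 mm high; not to be handled. Origin: centre of its foot.
- tweezer_case: Closed yellow plastic tweezer case with a press-button catch, lying loose, 110 mm (x) by 32 mm (y), 16 mm high; not to be handled. Origin: centre of its underside.
Not all that is in view belongs to the job. Of the things like the part that bears thermometer_mid, leave any that is green; of the rest the larger one is meant.

How it is judged:
By the outcome, as a careful person would: the job done as asked, in the order asked, and still so for the second after the job is handed in, with the robot touching nothing.
It also fails if it takes over 144 s, if anything falls off the work surface, if the arm or the gripper's body presses on something with over 40 N, if the wrist force passes 120 N, or if a joint passes its speed limit or range.

## Working session

There is one attempt and no reset: what is moved stays moved. The work goes in short steps, Python scripts to look and compute and a tool call to move; the robot and the scene stay as the last step left them, time stands still between calls to the robot, and variables do not carry over. Pictures are saved under pics/ and viewed, at most 14 in all, crops included, and the job is handed in when it is done.

Besides the shell and the picture viewer there is one more tool, called by a JSON object that holds its "name" and its "arguments", one argument or row to a line. apply_moves: Moves the arm, as the interface text tells. Its arguments: {"type":"object","properties":{"series":{"type":"array"},"claw":{"type":"number"},"newtons":{"type":"number"}},"required":["series"]}

```bash
ls; mkdir -p pics; python3 - <<'E'
from plant import robot
import cv2, numpy as np
s=robot.read_state(); print({k:np.round(v,3) for k,v in s.items()})
for n in ("top","scene"):
    p,d=robot.read_camera(n); cv2.imwrite(f"pics/{n}0.png",cv2.resize(p,(800,600),interpolation=cv2.INTER_CUBIC)); np.savez(f"{n}0.npz",p=p,d=d)
    print(n,robot.calibration(n))
E
```

```text
pics
{'t': np.float64(0.0), 'q': array([ 1.097,  0.131,  1.489, -0.   ,  1.523, -0.085]), 'dq': array([ 0.001, -0.001, -0.001, -0.   ,  0.   ,  0.001]), 'joint_torque': array([-0.0000e+00, -5.5983e+01, -4.9176e+01,  7.7000e-02,  3.5000e-02,
       -0.0000e+00]), 'tool_pos': array([0.227, 0.555, 0.404]), 'orientation': array([-6.070e-01, -3.082e+00,  3.000e-03]), 'force': array([ 0.191,  0.267, -0.937]), 'wrist_torque': array([ 0.016,  0.013, -0.014]), 'gripper_force': np.float64(0.0), 'opening': np.float64(0.093)}
top {'fx': 404.7376165714522, 'fy': 404.7376165714522, 'cx': 272.47601076181377, 'cy': 213.88682698984658, 'extrinsics': array([[-0.02256171, -0.99972908,  0.00572236,  0.03649413],
       [-0.98277636,  0.02112829, -0.1835871 ,  0.4981166 ],
       [ 0.18341646, -0.00976584, -0.98298679,  0.96590133],
       [ 0.        ,  0.        ,  0.        ,  1.        ]])}
scene {'fx': 431.3603311027856, 'fy': 431.3603311027856, 'cx': 285.0420424945883, 'cy': 211.0942987398113, 'extrinsics': array([[ 0.29301626,  0.95603224,  0.01199267, -0.18651924],
       [ 0.55636486, -0.16029372, -0.81533065, -0.20978254],
       [-0.77756004,  0.24557744, -0.57887141,  1.5377566 ],
       [ 0.        ,  0.        ,  0.        ,  1.        ]])}
```

View pics/top0.png

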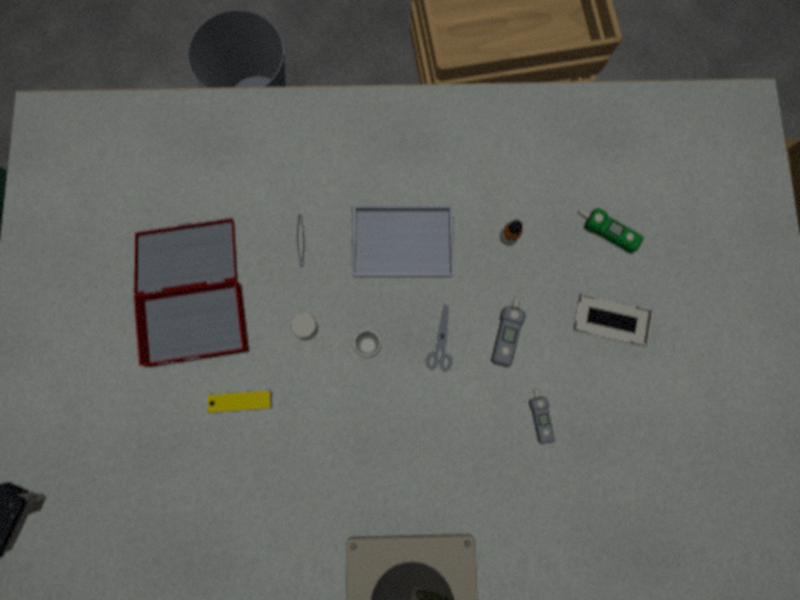

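View pics/scene0.png

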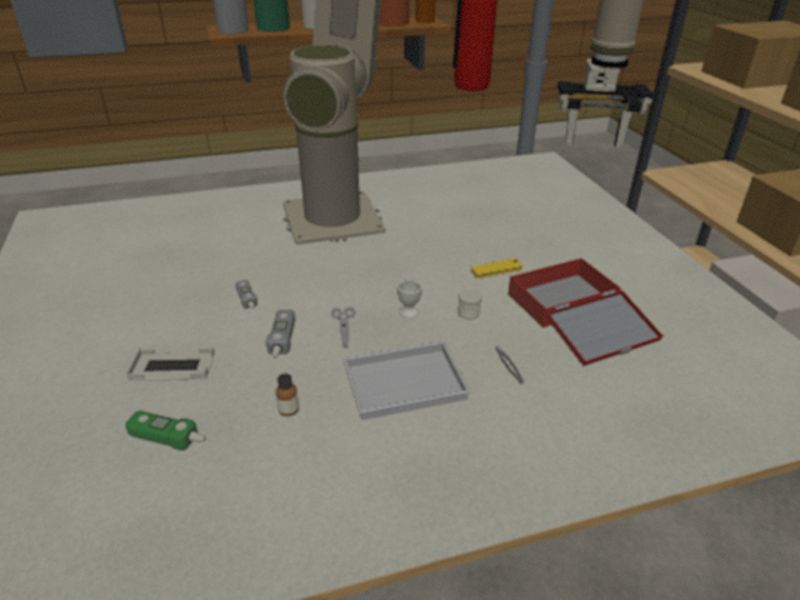

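The top view (800x600) shows the tin at (190,325) with its lid up towards +x, and the tray at (402,242). The bottle is at (513,231), the jar at (304,326), the tweezers at (300,240), the scissors at (441,340) and the larger grey thermometer at (508,335). The cradle is at (612,320). I'll enlarge crops to read the points more closely.

```bash
python3 - <<'E'
import cv2,numpy as np
p=np.load("top0.npz")["p"]
def crop(x0,y0,w,h,k,n):
    c=cv2.resize(p[y0:y0+h,x0:x0+w],None,fx=k,fy=k,interpolation=cv2.INTER_CUBIC); c=cv2.convertScaleAbs(c,alpha=1.4)
    for i in range(0,w,20): cv2.putText(c,str(x0+i),(i*k,10),0,.35,(0,255,255),1); cv2.line(c,(i*k,12),(i*k,18),(0,255,255),1)
    for j in range(0,h,20): cv2.putText(c,str(y0+j),(0,j*k+4),0,.35,(0,255,255),1)
    cv2.imwrite(n,c)
crop(90,145,190,150,4,"pics/cl.png"); crop(280,140,190,150,4,"pics/cr.png")
E
```

```text
(no output)
```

View pics/cl.png

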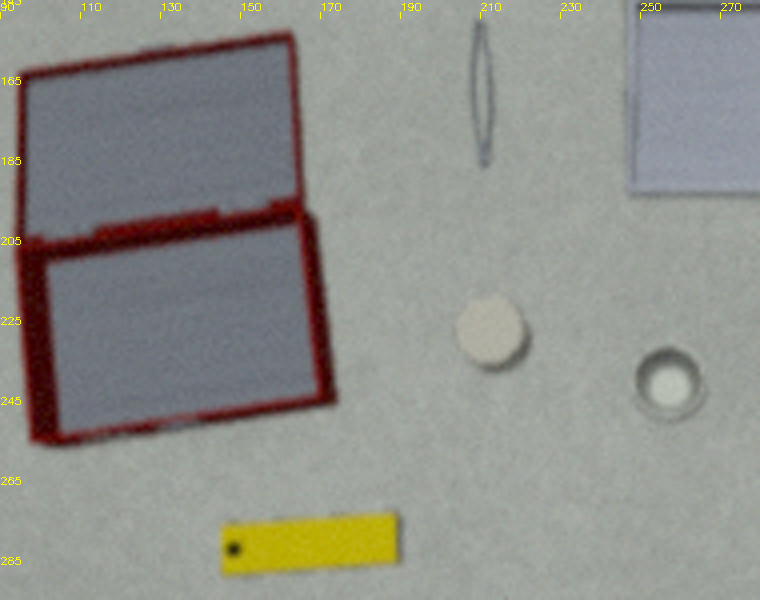

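View pics/cr.png

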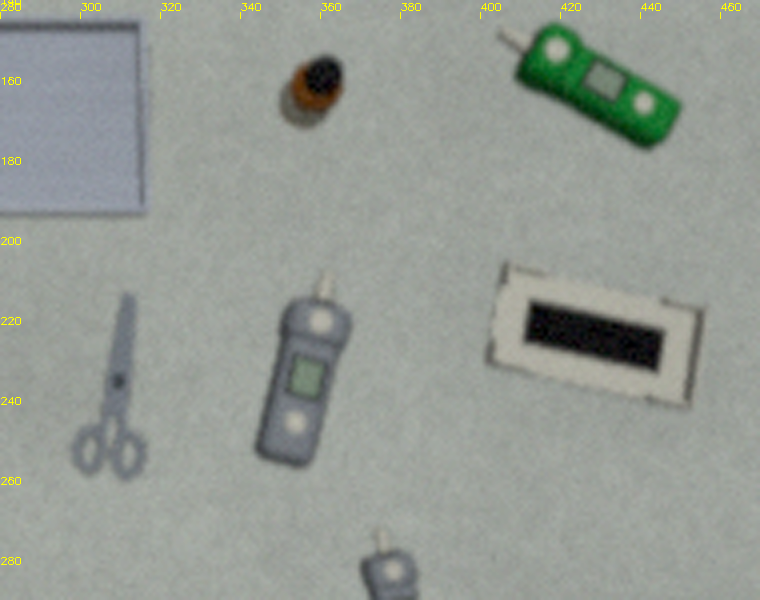

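```bash
cat > h.py <<'E'
import numpy as np
from plant import robot
from scipy.spatial.transform import Rotation as R
def pix2w(cam,u,v,z,E=None):
    c=robot.calibration(cam); E=c["extrinsics"] if E is None else E
    d=np.array([(u-c["cx"])/c["fx"],(v-c["cy"])/c["fy"],1.]); Rm=E[:3,:3]; o=-Rm.T@E[:3,3]; d=Rm.T@d
    return o+d*(z-o[2])/d[2]
E
python3 - <<'E'
from h import *
np.set_printoptions(precision=4,suppress=True)
L=lambda u,v:(u/4+90-.4,v/4+145-.4); Rr=lambda u,v:(u/4+280-.4,v/4+140-.4); F=lambda u,v:(u*.7,v*.7)
def P(n,f,u,v,z):
    print(n,pix2w("top",*f(u,v),z))
for n,f,z,pts in [("jar",L,.044,[(491,331)]),("tweez",L,.006,[(480,20),(486,165)]),
 ("tinrimL",L,.045,[(18,252),(32,440)]),("tinfloorL",L,.003,[(47,262),(60,432)]),("tinbaseR",L,0,[(335,402)]),("tinrimR inner",L,.045,[(300,225),(318,398)]),
 ("lid",L,.03,[(22,74),(292,34)]),("bottle",Rr,.07,[(324,74)]),("scis",Rr,.008,[(118,381),(129,295),(107,476)]),
 ("therm btn",Rr,.033,[(320,321),(295,423)]),("therm probe",Rr,.017,[(325,275)]),("therm end",Rr,.025,[(287,464)]),
 ("cradle",Rr,.014,[(505,263),(704,308),(688,407),(490,364)]),("tray",F,.02,[(352,207),(452,207),(452,276),(352,276)]),
 ("cup",L,.062,[(669,383)]),("case",L,.016,[(222,525),(397,513),(399,562),(222,575)])]:
    for q in pts: P(n,f,*q,z)
E
```

```text
jar [0.4683 0.1758 0.044 ]
tweez [0.685  0.1895 0.006 ]
tweez [0.5848 0.185  0.006 ]
tinrimL [0.5246 0.4716 0.045 ]
tinrimL [0.4067 0.4562 0.045 ]
tinfloorL [0.5265 0.4708 0.003 ]
tinfloorL [0.4154 0.4564 0.003 ]
tinbaseR [0.4311 0.2821 0.    ]
tinrimR inner [0.5381 0.2959 0.045 ]
tinrimR inner [0.4287 0.2819 0.045 ]
lid [0.6457 0.4824 0.03  ]
lid [0.6693 0.3084 0.03  ]
bottle [ 0.6318 -0.1984  0.07  ]
scis [ 0.449  -0.0678  0.008 ]
scis [ 0.5051 -0.0772  0.008 ]
scis [ 0.3883 -0.0584  0.008 ]
therm btn [ 0.4812 -0.1946  0.033 ]
therm btn [ 0.4169 -0.1749  0.033 ]
therm probe [ 0.5139 -0.2033  0.017 ]
therm end [ 0.3921 -0.17    0.025 ]
cradle [ 0.5199 -0.3215  0.014 ]
cradle [ 0.4875 -0.4478  0.014 ]
cradle [ 0.4236 -0.4307  0.014 ]
cradle [ 0.454  -0.3063  0.014 ]
tray [0.691  0.0901 0.02  ]
tray [ 0.6872 -0.0954  0.02  ]
tray [ 0.5557 -0.0898  0.02  ]
tray [0.5596 0.0915 0.02  ]
cup [0.4312 0.0651 0.062 ]
case [0.3537 0.3471 0.016 ]
case [0.3587 0.238  0.016 ]
case [0.3285 0.2363 0.016 ]
case [0.323 0.346 0.016]
```

```bash
cat >> h.py <<'E'
def plan(x,y,z,phi):
    """turn (tool axes) to finger-line yaw phi deg, tool down; then shift in mm along tool axes after the turn"""
    s=robot.read_state(); r=R.from_rotvec(s["orientation"]); m=r.as_matrix(); f=np.degrees(np.arctan2(m[1,1],m[0,1]))
    a=np.radians(phi); g=np.array([[-np.sin(a),np.cos(a),0],[np.cos(a),np.sin(a),0],[0,0,-1]]).T
    t=(r.inv()*R.from_matrix(g)).as_rotvec(); d=1000*g.T@(np.array([x,y,z])-s["tool_pos"]); n=np.linalg.norm(d)/41
    print("yaw %.1f"%f,"turn",t.round(3),"rows %.1f"%(np.linalg.norm(t)/.12),"| shift",d.round(1),"rows %.1f"%n,"per row",(d/np.ceil(n)).round(1),"| t %.1f"%s["t"],"pos",s["tool_pos"].round(4),"f",s["force"].round(1))
E
python3 -c "
from h import *
plan(.632,-.198,.404,7.4)"
```

```text
yaw 67.7 turn [-2.000e-03  1.000e-03  1.053e+00] rows 8.8 | shift [-7.989e+02  3.043e+02 -2.000e-01] rows 20.9 per row [-38.   14.5  -0. ] | t 0.1 pos [0.2273 0.555  0.4038] f [ 0.1 -0.1 -0.2]
```

{"name": "apply_moves", "arguments": {
  "series": [
    [[0, 0, 8], [0, 0, 0.117]],
    [[0, 0, 8], [0, 0, 0.117]],
    [[0, 0, 8], [0, 0, 0.117]],
    [[0, 0, 8], [0, 0, 0.117]],
    [[0, 0, 8], [0, 0, 0.117]],
    [[0, 0, 8], [0, 0, 0.117]],
    [[0, 0, 8], [0, 0, 0.117]],
    [[0, 0, 8], [0, 0, 0.117]],
    [[0, 0, 8], [0, 0, 0.117]],
    [[-38, 14.5, 0], [0, 0, 0]],
    [[-38, 14.5, 0], [0, 0, 0]],
    [[-38, 14.5, 0], [0, 0, 0]]
  ],
  "claw": 1,
  "newtons": 20
}}

```text
t: 1.1
tool_pos: [0.2851, 0.4466, 0.3315]
orientation: [2.071, 2.362, -0.003]
force: [0.9, -0.3, 0.5]
opening: 0.0931
gripper_force: 0.0
```

{"name": "apply_moves", "arguments": {
  "series": [
    [[-38, 14.5, 0], [0, 0, 0]],
    [[-38, 14.5, 0], [0, 0, 0]],
    [[-38, 14.5, 0], [0, 0, 0]],
    [[-38, 14.5, 0], [0, 0, 0]],
    [[-38, 14.5, 0], [0, 0, 0]],
    [[-38, 14.5, 0], [0, 0, 0]],
    [[-38, 14.5, 0], [0, 0, 0]],
    [[-38, 14.5, 0], [0, 0, 0]],
    [[-38, 14.5, 0], [0, 0, 0]],
    [[-38, 14.5, 0], [0, 0, 0]],
    [[-38, 14.5, 0], [0, 0, 0]],
    [[-38, 14.5, 0], [0, 0, 0]]
  ]
}}

```text
t: 2.1
tool_pos: [0.5168, 0.0159, 0.3325]
orientation: [-2.074, -2.36, 0.0]
force: [-0.4, 1.0, 0.2]
opening: 0.093
gripper_force: 0.0
```

```bash
python3 -c "
from h import *
plan(.632,-.198,.194,7.4)"
```

```text
yaw 7.4 turn [-0. -0. -0.] rows 0.0 | shift [-226.9   86.7  138.5] rows 6.8 per row [-32.4  12.4  19.8] | t 2.1 pos [0.5168 0.0159 0.3325] f [-0.4  1.   0.2]
```

{"name": "apply_moves", "arguments": {
  "series": [
    [[-37.8, 14.4, 0], [0, 0, 0]],
    [[-37.8, 14.4, 0], [0, 0, 0]],
    [[-37.8, 14.4, 0], [0, 0, 0]],
    [[-37.8, 14.4, 0], [0, 0, 0]],
    [[-37.8, 14.4, 0], [0, 0, 0]],
    [[-37.9, 14.7, 0], [0, 0, 0]],
    [[0, 0, 10], [0, 0, 0]],
    [[0, 0, 0], [0, 0, 0]]
  ]
}}

```text
t: 2.77
tool_pos: [0.6313, -0.198, 0.3194]
orientation: [-2.075, -2.354, 0.002]
force: [-1.5, 1.1, -1.4]
opening: 0.0926
gripper_force: 0.0
```

```bash
python3 - <<'E'
from h import *
import cv2
E=robot.calibration("wrist")["extrinsics"]; p,d=robot.read_camera("wrist"); np.savez("w1.npz",p=p,d=d,E=E)
cv2.imwrite("pics/w1.png",p); plan(.632,-.198,.194,7.4)
c=robot.calibration("wrist"); q=E@np.array([.6318,-.1984,.07,1]); print(c["fx"]*q[0]/q[2]+c["cx"],c["fy"]*q[1]/q[2]+c["cy"])
E
```

```text
yaw 7.3 turn [-0.004 -0.002 -0.002] rows 0.0 | shift [ -1.7   0.8 126.2] rows 3.1 per row [-0.4  0.2 31.6] | t 2.8 pos [ 0.631  -0.1964  0.3202] f [ 0.1  0.7 -0.5]
281.93467075915765 226.9531594816223
```

View pics/w1.png

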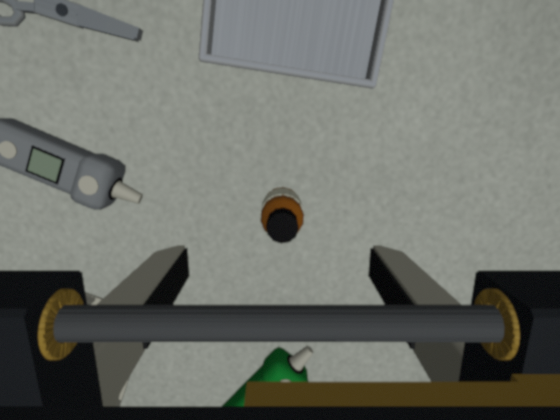

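The wrist view shows the bottle cap at (282,227), exactly where my measurement predicted it. I'll go down and grip.

{"name": "apply_moves", "arguments": {
  "series": [
    [[-1, 0.5, 36], [0, 0, 0]],
    [[0, 0, 36], [0, 0, 0]],
    [[0, 0, 36], [0, 0, 0]],
    [[0, 0, 18], [0, 0, 0]],
    [[0, 0, 0], [0, 0, 0]]
  ]
}}

```text
t: 3.23
tool_pos: [0.6292, -0.1941, 0.1908]
orientation: [-2.065, -2.354, 0.005]
force: [-0.4, 1.2, -0.7]
opening: 0.093
gripper_force: 0.0
```

{"name": "apply_moves", "arguments": {
  "series": [
    [[0, 0, 0], [0, 0, 0]],
    [[0, 0, 0], [0, 0, 0]],
    [[0, 0, 0], [0, 0, 0]],
    [[0, 0, 0], [0, 0, 0]],
    [[0, 0, 0], [0, 0, 0]],
    [[0, 0, 0], [0, 0, 0]],
    [[0, 0, 0], [0, 0, 0]],
    [[0, 0, 0], [0, 0, 0]]
  ],
  "claw": 0,
  "newtons": 20
}}

```text
t: 3.9
tool_pos: [0.6323, -0.1969, 0.197]
orientation: [2.074, 2.36, 0.0]
force: [0.5, -0.2, 0.4]
opening: 0.0444
gripper_force: 0.0
```

```bash
python3 - <<'E'
from h import *
c=np.array([.477,.375]); a=np.radians(7.4); Rt=np.array([[np.cos(a),-np.sin(a)],[np.sin(a),np.cos(a)]])
b=c+Rt@[0,42]; j=c+Rt@[0,-38]; print(b,j); plan(*b,.32,7.4)
E
```

```text
[-4.93241506 42.02518882] [  5.37123267 -37.30850417]
yaw 7.4 turn [ 0.  0. -0.] rows 0.0 | shift [42587.2   -80.3  -123. ] rows 1038.7 per row [41.  -0.1 -0.1] | t 3.9 pos [ 0.6323 -0.1969  0.197 ] f [ 0.5 -0.2  0.4]
```

{"name": "apply_moves", "arguments": {
  "series": [
    [[0, 0, 0], [0, 0, 0]],
    [[0, 0, 0], [0, 0, 0]],
    [[0, 0, 0], [0, 0, 0]],
    [[0, 0, 0], [0, 0, 0]],
    [[0, 0, 0], [0, 0, 0]],
    [[0, 0, -10], [0, 0, 0]],
    [[0, 0, -30], [0, 0, 0]],
    [[0, 0, -40], [0, 0, 0]],
    [[0, 0, -30], [0, 0, 0]]
  ]
}}

```text
t: 4.65
tool_pos: [0.6322, -0.1968, 0.3095]
orientation: [2.073, 2.36, 0.0]
force: [0.1, -0.5, 0.9]
opening: 0.0338
gripper_force: 20.0
```

```bash
python3 - <<'E'
from h import *
plan(.4716,.4167,.31,7.4)
E
```

```text
yaw 7.4 turn [ 0.001  0.    -0.   ] rows 0.0 | shift [ 6.29e+02 -8.03e+01 -5.00e-01] rows 15.5 per row [39.3 -5.  -0. ] | t 4.7 pos [ 0.6322 -0.1968  0.3095] f [ 0.1 -0.5  0.9]
```

{"name": "apply_moves", "arguments": {
  "series": [
    [[20, -3, 0], [0, 0, 0]],
    [[39, -5, 0], [0, 0, 0]],
    [[39, -5, 0], [0, 0, 0]],
    [[39, -5, 0], [0, 0, 0]],
    [[39, -5, 0], [0, 0, 0]],
    [[39, -5, 0], [0, 0, 0]],
    [[39, -5, 0], [0, 0, 0]],
    [[39, -5, 0], [0, 0, 0]],
    [[39, -5, 0], [0, 0, 0]],
    [[39, -5, 0], [0, 0, 0]],
    [[39, -5, 0], [0, 0, 0]],
    [[39, -5, 0], [0, 0, 0]]
  ]
}}

```text
t: 5.65
tool_pos: [0.5161, 0.2427, 0.3077]
orientation: [2.073, 2.36, 0.001]
force: [0.6, -0.3, -0.2]
opening: 0.0336
gripper_force: 20.0
```

{"name": "apply_moves", "arguments": {
  "series": [
    [[39, -5, 0], [0, 0, 0]],
    [[39, -5, 0], [0, 0, 0]],
    [[39, -5, 0], [0, 0, 0]],
    [[33, -4, 0], [0, 0, 0]],
    [[20, -3, 0], [0, 0, 0]],
    [[10, 0, 0], [0, 0, 0]],
    [[0, 0, 0], [0, 0, 0]],
    [[0, 0, 0], [0, 0, 0]]
  ]
}}

```text
t: 6.32
tool_pos: [0.4722, 0.4163, 0.3069]
orientation: [2.073, 2.36, -0.001]
force: [-0.2, -1.0, -1.0]
opening: 0.0336
gripper_force: 20.0
```

```bash
python3 - <<'E'
from h import *
import cv2
plan(.4716,.4167,.201,7.4)
E=robot.calibration("wrist")["extrinsics"]; p,d=robot.read_camera("wrist"); np.savez("w2.npz",p=p,d=d,E=E)
cv2.imwrite("pics/w2.png",p)
E
```

```text
yaw 7.4 turn [0.    0.001 0.   ] rows 0.0 | shift [  0.5  -0.5 105.9] rows 2.6 per row [ 0.2 -0.2 35.3] | t 6.3 pos [0.4722 0.4163 0.3069] f [-0.2 -1.  -1. ]
```

View pics/w2.png

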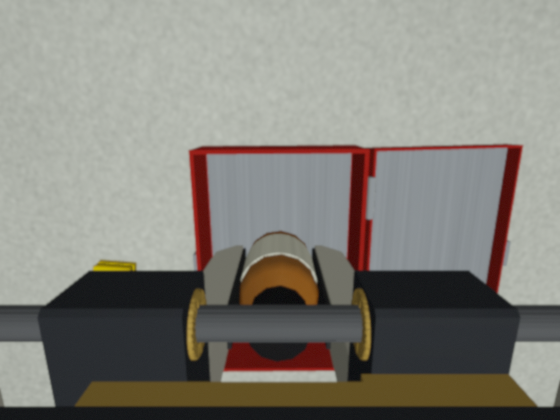

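The tin's walls lie evenly to both sides of the held bottle (inner edges at columns 208 and 353, bottle at 280). I'll lower it slowly.

{"name": "apply_moves", "arguments": {
  "series": [
    [[0, 0, 25], [0, 0, 0]],
    [[0, 0, 30], [0, 0, 0]],
    [[0, 0, 25], [0, 0, 0]],
    [[0, 0, 13], [0, 0, 0]],
    [[0, 0, 7], [0, 0, 0]],
    [[0, 0, 3], [0, 0, 0]],
    [[0, 0, 2], [0, 0, 0]],
    [[0, 0, 0], [0, 0, 0]],
    [[0, 0, 0], [0, 0, 0]]
  ]
}}

```text
t: 7.12
tool_pos: [0.4727, 0.417, 0.2034]
orientation: [2.073, 2.36, 0.004]
force: [-0.2, -1.5, -0.1]
opening: 0.0337
gripper_force: 20.0
```

{"name": "apply_moves", "arguments": {
  "series": [
    [[0, 0, 1], [0, 0, 0]],
    [[0, 0, 1], [0, 0, 0]],
    [[0, 0, 0.5], [0, 0, 0]],
    [[0, 0, 0], [0, 0, 0]]
  ]
}}

```text
t: 7.45
tool_pos: [0.4721, 0.4168, 0.1996]
orientation: [2.073, 2.36, 0.001]
force: [0.3, -0.3, 1.0]
opening: 0.0338
gripper_force: 20.0
```

{"name": "apply_moves", "arguments": {
  "series": [
    [[0, 0, 0.5], [0, 0, 0]],
    [[0, 0, 0], [0, 0, 0]],
    [[0, 0, 0], [0, 0, 0]],
    [[0, 0, 0], [0, 0, 0]],
    [[0, 0, 0], [0, 0, 0]],
    [[0, 0, 0], [0, 0, 0]]
  ],
  "claw": 0.6
}}

```text
t: 7.95
tool_pos: [0.472, 0.4166, 0.1987]
orientation: [-2.074, -2.36, 0.0]
force: [-0.3, -0.5, 0.6]
opening: 0.0556
gripper_force: 0.0
```

{"name": "apply_moves", "arguments": {
  "series": [
    [[0, 0, -10], [0, 0, 0]],
    [[0, 0, -30], [0, 0, 0]],
    [[0, 0, -40], [0, 0, 0]],
    [[0, 0, -30], [0, 0, 0]],
    [[0, 0, 0], [0, 0, 0]]
  ]
}}

```text
t: 8.37
tool_pos: [0.474, 0.4182, 0.3185]
orientation: [2.072, 2.358, 0.02]
force: [0.1, 0.6, 1.7]
opening: 0.0554
gripper_force: 0.0
```

```bash
python3 - <<'E'
from h import *
import cv2
plan(.4683,.1758,.32,7.4)
E
```

```text
yaw 7.4 turn [ 0.011 -0.006 -0.   ] rows 0.1 | shift [-239.7  -36.9   -1.5] rows 5.9 per row [-39.9  -6.1  -0.2] | t 8.4 pos [0.474  0.4182 0.3185] f [0.1 0.6 1.7]
```

{"name": "apply_moves", "arguments": {
  "series": [
    [[-39.7, -5.8, 0], [0, 0, 0]],
    [[-39.7, -5.8, 0], [0, 0, 0]],
    [[-39.7, -5.8, 0], [0, 0, 0]],
    [[-39.7, -5.8, 0], [0, 0, 0]],
    [[-39.7, -5.8, 0], [0, 0, 0]],
    [[-25, -4, 0], [0, 0, 0]],
    [[-15, -2, 0], [0, 0, 0]],
    [[0, 0, 0], [0, 0, 0]],
    [[0, 0, 30], [0, 0, 0]],
    [[0, 0, 30], [0, 0, 0]],
    [[0, 0, 0], [0, 0, 0]],
    [[0, 0, 0], [0, 0, 0]]
  ],
  "claw": 1
}}

```text
t: 9.37
tool_pos: [0.467, 0.176, 0.2477]
orientation: [-2.072, -2.359, 0.005]
force: [0.5, -0.1, -0.2]
opening: 0.0932
gripper_force: 0.0
```

```bash
python3 - <<'E'
from h import *
import cv2
E=robot.calibration("wrist")["extrinsics"]; p,d=robot.read_camera("wrist"); np.savez("w3.npz",p=p,d=d,E=E)
plan(.4683,.1758,.193,7.4)
# bright round jar lid: depth blob at z~.044
c=robot.calibration("wrist"); v,u=np.nonzero(d>0); D=d[v,u]
X=np.stack([(u-c["cx"])/c["fx"]*D,(v-c["cy"])/c["fy"]*D,D]); W=(E[:3,:3].T@(X-E[:3,3:4])).T
m=(abs(W[:,2]-.044)<.005)&(np.hypot(W[:,0]-.4683,W[:,1]-.1758)<.04); print(m.sum(),W[m].min(0),W[m].max(0))
E
```

```text
yaw 7.4 turn [-0.001 -0.     0.   ] rows 0.0 | shift [-0.5  0.3 56.4] rows 1.4 per row [-0.2  0.2 28.2] | t 9.4 pos [0.4679 0.1762 0.2494] f [-0.1  0.8  1.1]
4493 [0.44493553 0.15545983 0.03902915] [0.49019438 0.20047579 0.04567172]
```

{"name": "apply_moves", "arguments": {
  "series": [
    [[1.5, 0, 25], [0, 0, 0]],
    [[0, 0, 18], [0, 0, 0]],
    [[0, 0, 9], [0, 0, 0]],
    [[0, 0, 4], [0, 0, 0]],
    [[0, 0, 0], [0, 0, 0]]
  ]
}}

```text
t: 9.83
tool_pos: [0.468, 0.1774, 0.1932]
orientation: [2.073, 2.36, 0.0]
force: [-0.6, 1.0, 0.1]
opening: 0.0926
gripper_force: 0.0
```

{"name": "apply_moves", "arguments": {
  "series": [
    [[0, 0, 0], [0, 0, 0]],
    [[0, 0, 0], [0, 0, 0]],
    [[0, 0, 0], [0, 0, 0]],
    [[0, 0, 0], [0, 0, 0]],
    [[0, 0, 0], [0, 0, 0]],
    [[0, 0, 0], [0, 0, 0]],
    [[0, 0, 0], [0, 0, 0]],
    [[0, 0, 0], [0, 0, 0]],
    [[0, 0, 0], [0, 0, 0]],
    [[0, 0, 0], [0, 0, 0]]
  ],
  "claw": 0
}}

```text
t: 10.67
tool_pos: [0.4678, 0.1771, 0.1928]
orientation: [2.074, 2.36, -0.0]
force: [-0.2, 0.1, 0.8]
opening: 0.0435
gripper_force: 20.0
```

{"name": "apply_moves", "arguments": {
  "series": [
    [[0, 0, -10], [0, 0, 0]],
    [[0, 0, -30], [0, 0, 0]],
    [[0, 0, -40], [0, 0, 0]],
    [[15, 3.5, -20], [0, 0, 0]],
    [[37, 8, 0], [0, 0, 0]],
    [[40, 9, 0], [0, 0, 0]],
    [[35, 8, 0], [0, 0, 0]],
    [[20, 4, 0], [0, 0, 0]],
    [[10, 2, 0], [0, 0, 0]],
    [[0, 0, 0], [0, 0, 0]],
    [[0, 0, 20], [0, 0, 0]],
    [[0, 0, 20], [0, 0, 0]]
  ]
}}

```text
t: 11.67
tool_pos: [0.4826, 0.3366, 0.2541]
orientation: [2.073, 2.359, 0.004]
force: [0.8, -0.1, -1.2]
opening: 0.0438
gripper_force: 20.0
```

```bash
python3 - <<'E'
from h import *
plan(.4819,.3373,.1965,7.4)
E
```

```text
yaw 7.4 turn [ 0.003 -0.001 -0.   ] rows 0.0 | shift [ 0.8 -0.6 57.6] rows 1.4 per row [ 0.4 -0.3 28.8] | t 11.7 pos [0.4826 0.3366 0.2541] f [ 0.8 -0.1 -1.2]
```

{"name": "apply_moves", "arguments": {
  "series": [
    [[0, 0, 20], [0, 0, 0]],
    [[0, 0, 18], [0, 0, 0]],
    [[0, 0, 10], [0, 0, 0]],
    [[0, 0, 5], [0, 0, 0]],
    [[0, 0, 2], [0, 0, 0]],
    [[0, 0, 1], [0, 0, 0]],
    [[0, 0, 1], [0, 0, 0]],
    [[0, 0, 0], [0, 0, 0]],
    [[0, 0, 0], [0, 0, 0]]
  ]
}}

```text
t: 12.42
tool_pos: [0.4822, 0.3375, 0.1967]
orientation: [2.073, 2.36, 0.002]
force: [-0.9, 0.9, 0.0]
opening: 0.0434
gripper_force: 20.0
```

{"name": "apply_moves", "arguments": {
  "series": [
    [[0, 0, 0], [0, 0, 0]],
    [[0, 0, 0], [0, 0, 0]],
    [[0, 0, 0], [0, 0, 0]],
    [[0, 0, 0], [0, 0, 0]],
    [[0, 0, 0], [0, 0, 0]],
    [[0, 0, -10], [0, 0, 0]],
    [[0, 0, -30], [0, 0, 0]],
    [[0, 0, -40], [0, 0, 0]],
    [[0, 0, -30], [0, 0, 0]],
    [[0, 0, -10], [0, 0, 0]],
    [[0, 0, 0], [0, 0, 0]]
  ],
  "claw": 0.65
}}

```text
t: 13.33
tool_pos: [0.483, 0.338, 0.3209]
orientation: [2.072, 2.358, 0.012]
force: [0.6, 0.2, -0.0]
opening: 0.0603
gripper_force: 0.0
```

```bash
python3 - <<'E'
from h import *
plan(.635,.187,.30,92.6)
E
```

```text
yaw 7.4 turn [ 0.008  0.003 -1.487] rows 12.4 | shift [-145.  -157.7   20.9] rows 5.3 per row [-24.2 -26.3   3.5] | t 13.3 pos [0.483  0.338  0.3209] f [ 0.6  0.2 -0. ]
```

{"name": "apply_moves", "arguments": {
  "series": [
    [[0, 0, 0], [0, 0, -0.124]],
    [[0, 0, 0], [0, 0, -0.124]],
    [[0, 0, 0], [0, 0, -0.124]],
    [[0, 0, 0], [0, 0, -0.124]],
    [[0, 0, 0], [0, 0, -0.124]],
    [[0, 0, 0], [0, 0, -0.124]],
    [[0, 0, 0], [0, 0, -0.124]],
    [[0, 0, 0], [0, 0, -0.124]],
    [[0, 0, 0], [0, 0, -0.124]],
    [[0, 0, 0], [0, 0, -0.124]],
    [[0, 0, 0], [0, 0, -0.124]],
    [[0, 0, 0], [0, 0, -0.123]]
  ],
  "claw": 0.6
}}

```text
t: 14.33
tool_pos: [0.4811, 0.3369, 0.3134]
orientation: [0.081, -3.137, 0.003]
force: [-0.1, -0.7, -0.1]
opening: 0.0559
gripper_force: 0.0
```

{"name": "apply_moves", "arguments": {
  "series": [
    [[-16, -17, 0], [0, 0, 0]],
    [[-27, -29, 0], [0, 0, 0]],
    [[-27, -29, 0], [0, 0, 0]],
    [[-27, -29, 0], [0, 0, 0]],
    [[-27, -29, 0], [0, 0, 0]],
    [[-15, -16, 0], [0, 0, 0]],
    [[-7, -8, 0], [0, 0, 0]],
    [[0, 0, 20], [0, 0, 0]],
    [[0, 0, 20], [0, 0, 0]],
    [[0, 0, 10], [0, 0, 0]],
    [[0, 0, 0], [0, 0, 0]],
    [[0, 0, 0], [0, 0, 0]]
  ]
}}

```text
t: 15.33
tool_pos: [0.6337, 0.1876, 0.2644]
orientation: [0.072, -3.138, 0.001]
force: [0.7, 0.2, 0.7]
opening: 0.0559
gripper_force: 0.0
```

```bash
python3 - <<'E'
from h import *
import cv2
plan(.635,.187,.191,92.6)
E=robot.calibration("wrist")["extrinsics"]; p,d=robot.read_camera("wrist"); np.savez("w4.npz",p=p,d=d,E=E)
cv2.imwrite("pics/w4.png",cv2.convertScaleAbs(cv2.resize(p,(800,600)),alpha=1.3))
E
```

```text
yaw 92.6 turn [-0.    -0.003  0.001] rows 0.0 | shift [-1.2 -0.6 73.4] rows 1.8 per row [-0.6 -0.3 36.7] | t 15.3 pos [0.6337 0.1876 0.2644] f [0.7 0.2 0.7]
```

View pics/w4.png

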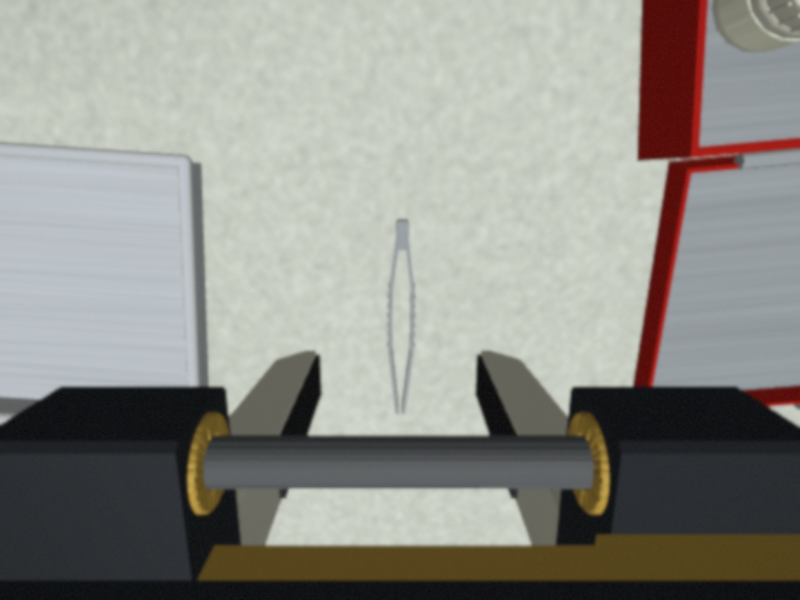

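The tweezers lie along the picture's column. The joined end is at (402,220), the points are at (400,412), and the grip's centre is about (401.5,314).

```bash
python3 - <<'E'
from h import *
E=np.load("w4.npz")["E"]
for q in [(402,220),(401.5,314),(400,412)]: print(pix2w("wrist",q[0]*.7,q[1]*.7,.007,E).round(4))
g=pix2w("wrist",401.5*.7,314*.7,.007,E); plan(g[0],g[1],.1885,91.9)
E
```

```text
[0.5835 0.1869 0.007 ]
[0.6298 0.1889 0.007 ]
[0.6833 0.1907 0.007 ]
yaw 92.6 turn [ 0.    -0.001  0.013] rows 0.1 | shift [ 4.5  1.4 77.4] rows 1.9 per row [ 2.3  0.7 38.7] | t 15.4 pos [0.6344 0.1876 0.2659] f [0.  0.2 1. ]
```

{"name": "apply_moves", "arguments": {
  "series": [
    [[2, 1, 25], [0, 0, 0]],
    [[0.5, 0.5, 25], [0, 0, 0]],
    [[0, 0, 14], [0, 0, 0]],
    [[0, 0, 7], [0, 0, 0]],
    [[0, 0, 3.5], [0, 0, 0]],
    [[0, 0, 1], [0, 0, 0]],
    [[0, 0, 0], [0, 0, 0]],
    [[0, 0, 0], [0, 0, 0]],
    [[0, 0, 0], [0, 0, 0]]
  ]
}}

```text
t: 16.13
tool_pos: [0.6328, 0.1885, 0.1917]
orientation: [-0.071, 3.139, 0.001]
force: [0.3, 0.0, -0.5]
opening: 0.0562
gripper_force: 0.0
```

```bash
python3 - <<'E'
from h import *
plan(.632,.189,.188,92.3)
E
```

```text
yaw 92.6 turn [0.    0.002 0.005] rows 0.0 | shift [0.8 0.6 3.7] rows 0.1 per row [0.8 0.6 3.7] | t 16.1 pos [0.6328 0.1885 0.1917] f [ 0.3  0.  -0.5]
```

{"name": "apply_moves", "arguments": {
  "series": [
    [[0.5, 0.5, 2], [0, 0, 0]],
    [[0, 0, 1.5], [0, 0, 0]],
    [[0, 0, 0], [0, 0, 0]],
    [[0, 0, 0], [0, 0, 0]]
  ]
}}

```text
t: 16.47
tool_pos: [0.6315, 0.1889, 0.1865]
orientation: [0.071, -3.14, 0.0]
force: [-1.2, 1.4, 0.9]
opening: 0.0559
gripper_force: 0.0
```

{"name": "apply_moves", "arguments": {
  "series": [
    [[0, 0, 0], [0, 0, 0]],
    [[0, 0, 0], [0, 0, 0]],
    [[0, 0, 0], [0, 0, 0]],
    [[0, 0, 0], [0, 0, 0]],
    [[0, 0, 0], [0, 0, 0]],
    [[0, 0, 0], [0, 0, 0]],
    [[0, 0, 0], [0, 0, 0]],
    [[0, 0, 0], [0, 0, 0]],
    [[0, 0, 0], [0, 0, 0]]
  ],
  "claw": 0,
  "newtons": 20
}}

```text
t: 17.22
tool_pos: [0.6316, 0.1889, 0.1867]
orientation: [0.071, -3.141, -0.0]
force: [-0.8, 0.0, 1.3]
opening: 0.0129
gripper_force: 20.0
```

{"name": "apply_moves", "arguments": {
  "series": [
    [[0, 0, -10], [0, 0, 0]],
    [[0, 0, -25], [0, 0, 0.117]],
    [[0, 0, -25], [0, 0, 0.117]],
    [[0, 0, -20], [0, 0, 0.117]],
    [[0, 0, 0], [0, 0, 0.117]],
    [[0, 0, 0], [0, 0, 0.117]],
    [[0, 0, 0], [0, 0, 0.117]],
    [[0, 0, 0], [0, 0, 0.117]],
    [[0, 0, 0], [0, 0, 0.117]],
    [[0, 0, 0], [0, 0, 0.117]],
    [[0, 0, 0], [0, 0, 0.117]],
    [[0, 0, 0], [0, 0, 0.117]]
  ]
}}

```text
t: 18.22
tool_pos: [0.6317, 0.1889, 0.2676]
orientation: [1.835, 2.55, 0.001]
force: [-0.3, -0.3, -0.2]
opening: 0.0128
gripper_force: 20.0
```

{"name": "apply_moves", "arguments": {
  "series": [
    [[0, 0, 0], [0, 0, 0.117]],
    [[0, 0, 0], [0, 0, 0.117]],
    [[0, 0, 0], [0, 0, 0.118]],
    [[-20, 3, 0], [0, 0, 0]],
    [[-39, 5, 0], [0, 0, 0]],
    [[-39, 5, 0], [0, 0, 0]],
    [[-39, 5, 0], [0, 0, 0]],
    [[-30, 3, 0], [0, 0, 0]],
    [[-16, 2, 0], [0, 0, 0]],
    [[-7, 1, 0], [0, 0, 0]],
    [[0, 0, 0], [0, 0, 0]],
    [[0, 0, 0], [0, 0, 0]]
  ]
}}

```text
t: 19.22
tool_pos: [0.6513, -0.0006, 0.2669]
orientation: [-2.246, -2.196, -0.001]
force: [0.5, 0.4, 0.1]
opening: 0.0125
gripper_force: 20.0
```

```bash
python3 - <<'E'
from h import *
import cv2
plan(.6514,-.0015,.190,-1.3)
E=robot.calibration("wrist")["extrinsics"]; p,d=robot.read_camera("wrist"); np.savez("w5.npz",p=p,d=d,E=E)
cv2.imwrite("pics/w5.png",cv2.convertScaleAbs(cv2.resize(p,(800,600)),alpha=1.3))
E
```

```text
yaw -1.3 turn [ 0.    -0.001 -0.   ] rows 0.0 | shift [-0.9  0.1 76.9] rows 1.9 per row [-0.4  0.1 38.5] | t 19.2 pos [ 6.513e-01 -6.000e-04  2.669e-01] f [0.5 0.4 0.1]
```

View pics/w5.png

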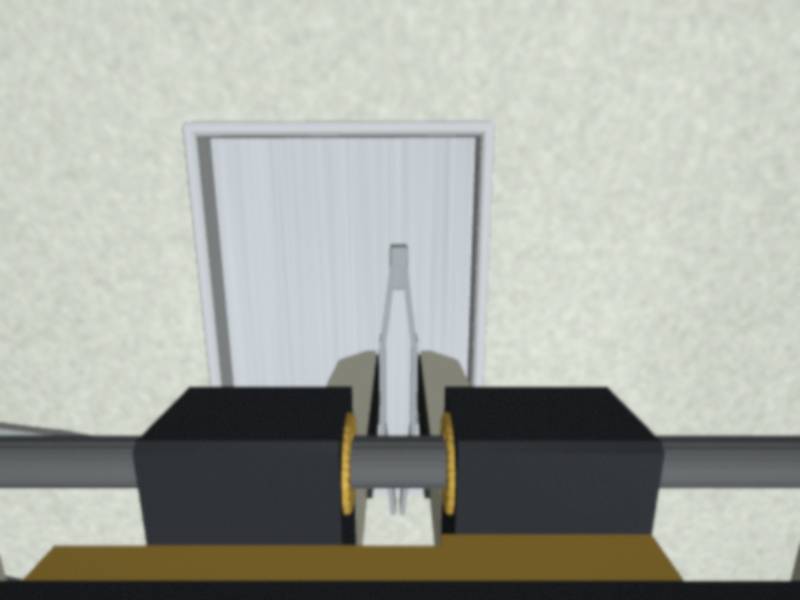

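{"name": "apply_moves", "arguments": {
  "series": [
    [[0, -2, 20], [0, 0, 0]],
    [[0, 0, 25], [0, 0, 0]],
    [[0, 0, 17], [0, 0, 0]],
    [[0, 0, 8], [0, 0, 0]],
    [[0, 0, 3], [0, 0, 0]],
    [[0, 0, 1.5], [0, 0, 0]],
    [[0, 0, 1], [0, 0, 0]],
    [[0, 0, 0.5], [0, 0, 0]],
    [[0, 0, 0], [0, 0, 0]],
    [[0, 0, 0], [0, 0, 0]]
  ]
}}

```text
t: 20.1
tool_pos: [0.6497, -0.0016, 0.1918]
orientation: [2.246, 2.195, 0.002]
force: [0.8, 0.0, -0.0]
opening: 0.0125
gripper_force: 20.0
```

{"name": "apply_moves", "arguments": {
  "series": [
    [[0, 0, 0.5], [0, 0, 0]],
    [[0, 0, 0], [0, 0, 0]],
    [[0, 0, 0], [0, 0, 0]]
  ]
}}

```text
t: 20.35
tool_pos: [0.6493, -0.0017, 0.1904]
orientation: [2.247, 2.195, 0.0]
force: [-0.3, -0.5, -0.3]
opening: 0.0127
gripper_force: 20.0
```

{"name": "apply_moves", "arguments": {
  "series": [
    [[0, 0, 0.4], [0, 0, 0]],
    [[0, 0, 0], [0, 0, 0]],
    [[0, 0, 0], [0, 0, 0]],
    [[0, 0, 0], [0, 0, 0]]
  ],
  "claw": 0.24
}}

```text
t: 20.68
tool_pos: [0.6493, -0.0016, 0.1898]
orientation: [-2.247, -2.196, 0.0]
force: [0.7, 0.0, -0.4]
opening: 0.0219
gripper_force: 0.0
```

{"name": "apply_moves", "arguments": {
  "series": [
    [[0, 0, -5], [0, 0, 0]],
    [[0, 0, -20], [0, 0, 0]],
    [[0, 0, -35], [0, 0, 0]],
    [[0, 0, -30], [0, 0, 0]],
    [[0, 0, -10], [0, 0, 0]],
    [[0, 0, 0], [0, 0, 0]],
    [[0, 0, 0], [0, 0, 0]]
  ]
}}

```text
t: 21.27
tool_pos: [0.6494, -0.0016, 0.2902]
orientation: [2.246, 2.195, 0.001]
force: [0.2, 1.1, 0.4]
opening: 0.0226
gripper_force: 0.0
```

```bash
python3 - <<'E'
from h import *
plan(.449,-.068,.28,81)
E
```

```text
yaw -1.3 turn [ 1.000e-03  1.000e-03 -1.437e+00] rows 12.0 | shift [187.5 -97.   10.2] rows 5.2 per row [ 31.3 -16.2   1.7] | t 21.3 pos [ 0.6494 -0.0016  0.2902] f [0.2 1.1 0.4]
```

{"name": "apply_moves", "arguments": {
  "series": [
    [[0, 0, 0], [0, 0, -0.12]],
    [[0, 0, 0], [0, 0, -0.12]],
    [[0, 0, 0], [0, 0, -0.12]],
    [[0, 0, 0], [0, 0, -0.12]],
    [[0, 0, 0], [0, 0, -0.12]],
    [[0, 0, 0], [0, 0, -0.12]],
    [[0, 0, 0], [0, 0, -0.12]],
    [[0, 0, 0], [0, 0, -0.12]],
    [[0, 0, 0], [0, 0, -0.12]],
    [[0, 0, 0], [0, 0, -0.12]],
    [[0, 0, 0], [0, 0, -0.12]],
    [[0, 0, 0], [0, 0, -0.118]]
  ],
  "claw": 0.6
}}

```text
t: 22.27
tool_pos: [0.6482, -0.0015, 0.2864]
orientation: [-0.235, -3.128, -0.0]
force: [1.1, -0.8, 0.0]
opening: 0.0557
gripper_force: 0.0
```

{"name": "apply_moves", "arguments": {
  "series": [
    [[18, -10, 0], [0, 0, 0]],
    [[35, -18, 0], [0, 0, 0]],
    [[35, -18, 0], [0, 0, 0]],
    [[35, -18, 0], [0, 0, 0]],
    [[35, -18, 0], [0, 0, 0]],
    [[20, -10, 0], [0, 0, 0]],
    [[9.5, -5, 0], [0, 0, 0]],
    [[0, 0, 15], [0, 0, 0]],
    [[0, 0, 10], [0, 0, 0]],
    [[0, 0, 0], [0, 0, 0]],
    [[0, 0, 0], [0, 0, 0]]
  ]
}}

```text
t: 23.18
tool_pos: [0.4483, -0.068, 0.2628]
orientation: [-0.244, -3.128, -0.001]
force: [-0.8, -0.0, -0.2]
opening: 0.056
gripper_force: 0.0
```

```bash
python3 - <<'E'
from h import *
import cv2
plan(.449,-.068,.188,81)
E=robot.calibration("wrist")["extrinsics"]; p,d=robot.read_camera("wrist"); np.savez("w6.npz",p=p,d=d,E=E)
cv2.imwrite("pics/w6.png",cv2.convertScaleAbs(cv2.resize(p,(800,600)),alpha=1.3))
E
```

```text
yaw 81.1 turn [ 0.    -0.004  0.001] rows 0.0 | shift [-0.7  0.1 74.8] rows 1.8 per row [-0.4  0.  37.4] | t 23.2 pos [ 0.4483 -0.068   0.2628] f [-0.8 -0.  -0.2]
```

View pics/w6.png

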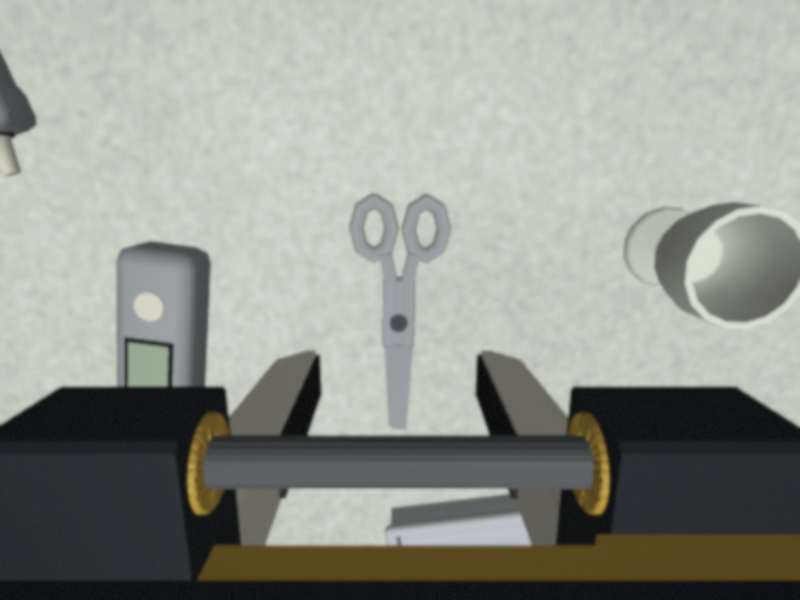

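The scissors line up with the gripper. The joint block spans rows 280-346 (centre (399,313)), the screw is at (399,323), and the points are at (397,428).

```bash
python3 - <<'E'
from h import *
E=np.load("w6.npz")["E"]
for q in [(400,194),(399,313),(397,428)]: print(pix2w("wrist",q[0]*.7,q[1]*.7,.008,E).round(4))
g=pix2w("wrist",399*.7,313*.7,.008,E); plan(g[0],g[1],.188,81)
E
```

```text
[ 0.3865 -0.0576  0.008 ]
[ 0.443  -0.0669  0.008 ]
[ 0.5047 -0.0776  0.008 ]
yaw 81.1 turn [ 0.    -0.003  0.002] rows 0.0 | shift [ 5.9  0.3 75.8] rows 1.9 per row [ 3.   0.1 37.9] | t 23.2 pos [ 0.4488 -0.0681  0.2638] f [ 0.  -0.4 -0.2]
```

{"name": "apply_moves", "arguments": {
  "series": [
    [[3, 0, 20], [0, 0, 0]],
    [[2.5, 0.3, 25], [0, 0, 0]],
    [[0, 0, 16], [0, 0, 0]],
    [[0, 0, 8], [0, 0, 0]],
    [[0, 0, 4], [0, 0, 0]],
    [[0, 0, 2], [0, 0, 0]],
    [[0, 0, 0.5], [0, 0, 0]],
    [[0, 0, 0], [0, 0, 0]],
    [[0, 0, 0], [0, 0, 0]],
    [[0, 0, 0], [0, 0, 0]]
  ]
}}

```text
t: 24.07
tool_pos: [0.4441, -0.0673, 0.1902]
orientation: [0.244, 3.131, -0.0]
force: [-0.6, 0.2, -0.6]
opening: 0.0559
gripper_force: 0.0
```

```bash
python3 - <<'E'
from h import *
plan(.4436,-.067,.187,81)
E
```

```text
yaw 81.1 turn [-0.     0.002  0.001] rows 0.0 | shift [0.5 0.2 3.2] rows 0.1 per row [0.5 0.2 3.2] | t 24.1 pos [ 0.4441 -0.0673  0.1902] f [-0.6  0.2 -0.6]
```

{"name": "apply_moves", "arguments": {
  "series": [
    [[0.5, 0, 1.5], [0, 0, 0]],
    [[0, 0, 0.5], [0, 0, 0]],
    [[0, 0, 0], [0, 0, 0]],
    [[0, 0, 0], [0, 0, 0]]
  ]
}}

```text
t: 24.4
tool_pos: [0.443, -0.0671, 0.1873]
orientation: [-0.244, -3.132, -0.0]
force: [-0.5, 0.7, 0.0]
opening: 0.0562
gripper_force: 0.0
```

{"name": "apply_moves", "arguments": {
  "series": [
    [[0, 0, 0], [0, 0, 0]],
    [[0, 0, 0], [0, 0, 0]],
    [[0, 0, 0], [0, 0, 0]],
    [[0, 0, 0], [0, 0, 0]],
    [[0, 0, 0], [0, 0, 0]],
    [[0, 0, 0], [0, 0, 0]],
    [[0, 0, 0], [0, 0, 0]],
    [[0, 0, 0], [0, 0, 0]],
    [[0, 0, 0], [0, 0, 0]]
  ],
  "claw": 0,
  "newtons": 25
}}

```text
t: 25.15
tool_pos: [0.4431, -0.0671, 0.1873]
orientation: [0.245, 3.132, -0.0]
force: [0.1, -0.2, 0.2]
opening: 0.0158
gripper_force: 25.0
```

{"name": "apply_moves", "arguments": {
  "series": [
    [[0, 0, -10], [0, 0, 0]],
    [[0, 0, -25], [0, 0, 0.12]],
    [[0, 0, -25], [0, 0, 0.12]],
    [[0, 0, -20], [0, 0, 0.12]],
    [[0, 0, 0], [0, 0, 0.12]],
    [[0, 0, 0], [0, 0, 0.12]],
    [[0, 0, 0], [0, 0, 0.12]],
    [[0, 0, 0], [0, 0, 0.12]],
    [[0, 0, 0], [0, 0, 0.12]],
    [[0, 0, 0], [0, 0, 0.12]],
    [[0, 0, 0], [0, 0, 0.12]],
    [[0, 0, 0], [0, 0, 0.12]]
  ]
}}

```text
t: 26.15
tool_pos: [0.4431, -0.0671, 0.2681]
orientation: [2.12, 2.318, 0.0]
force: [0.2, -0.8, -0.3]
opening: 0.0156
gripper_force: 25.0
```

{"name": "apply_moves", "arguments": {
  "series": [
    [[0, 0, 0], [0, 0, 0.118]],
    [[8, 16, 0], [0, 0, 0]],
    [[15, 33, 0], [0, 0, 0]],
    [[17, 36, 0], [0, 0, 0]],
    [[16, 35, 0], [0, 0, 0]],
    [[10, 22, 0], [0, 0, 0]],
    [[5.5, 13, 0], [0, 0, 0]],
    [[0, 0, 0], [0, 0, 0]],
    [[0, 0, 0], [0, 0, 0]]
  ]
}}

```text
t: 26.9
tool_pos: [0.5998, 0.001, 0.2675]
orientation: [-2.246, -2.196, 0.001]
force: [0.3, 0.2, -0.9]
opening: 0.0159
gripper_force: 25.0
```

```bash
python3 - <<'E'
from h import *
import cv2
plan(.600,.001,.190,-1.3)
E=robot.calibration("wrist")["extrinsics"]; p,d=robot.read_camera("wrist"); np.savez("w7.npz",p=p,d=d,E=E)
cv2.imwrite("pics/w7.png",cv2.convertScaleAbs(cv2.resize(p,(800,600)),alpha=1.3))
E
```

```text
yaw -1.3 turn [-0.001  0.     0.   ] rows 0.0 | shift [-0.   0.2 77.5] rows 1.9 per row [-0.   0.1 38.7] | t 26.9 pos [0.5998 0.001  0.2675] f [ 0.3  0.2 -0.9]
```

View pics/w7.png

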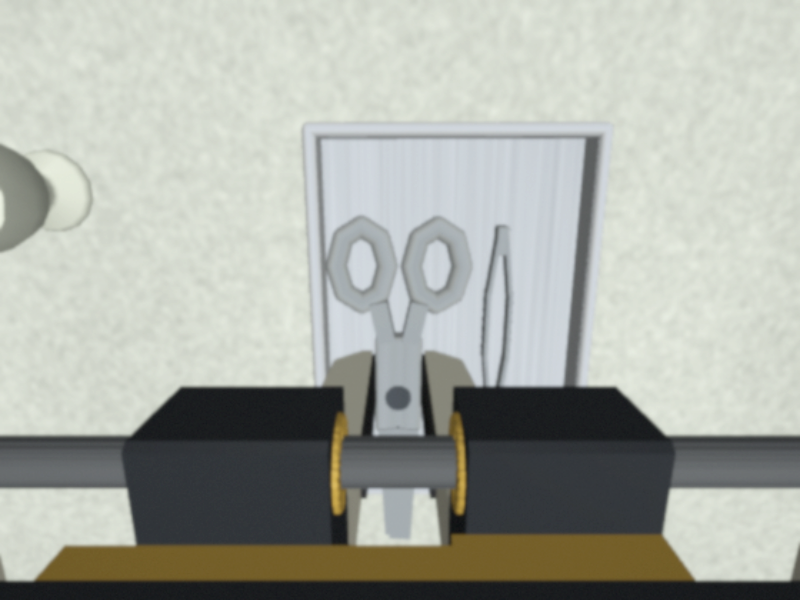

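The tweezers lie flat in the tray at column 497, and the held scissors will land between columns 340 and 450, well clear of them. I'll lower the scissors.

{"name": "apply_moves", "arguments": {
  "series": [
    [[0, 0, 20], [0, 0, 0]],
    [[0, 0, 25], [0, 0, 0]],
    [[0, 0, 17], [0, 0, 0]],
    [[0, 0, 8], [0, 0, 0]],
    [[0, 0, 3], [0, 0, 0]],
    [[0, 0, 1.5], [0, 0, 0]],
    [[0, 0, 1], [0, 0, 0]],
    [[0, 0, 1], [0, 0, 0]],
    [[0, 0, 0.5], [0, 0, 0]],
    [[0, 0, 0], [0, 0, 0]],
    [[0, 0, 0], [0, 0, 0]],
    [[0, 0, 0], [0, 0, 0]]
  ]
}}

```text
t: 27.95
tool_pos: [0.5999, 0.0009, 0.1907]
orientation: [2.246, 2.196, 0.001]
force: [-0.6, 0.6, -0.6]
opening: 0.0158
gripper_force: 25.0
```

{"name": "apply_moves", "arguments": {
  "series": [
    [[0, 0, 0.5], [0, 0, 0]],
    [[0, 0, 0], [0, 0, 0]],
    [[0, 0, 0], [0, 0, 0]],
    [[0, 0, 0], [0, 0, 0]],
    [[0, 0, -5], [0, 0, 0]],
    [[0, 0, -20], [0, 0, 0]],
    [[0, 0, -35], [0, 0, 0]],
    [[0, 0, -35], [0, 0, 0]],
    [[0, 0, -15], [0, 0, 0]],
    [[0, 0, 0], [0, 0, 0]],
    [[0, 0, 0], [0, 0, 0]]
  ],
  "claw": 0.28
}}

```text
t: 28.87
tool_pos: [0.6003, 0.0008, 0.3017]
orientation: [2.245, 2.194, 0.003]
force: [-0.5, 0.3, -1.0]
opening: 0.026
gripper_force: 0.0
```

```bash
python3 - <<'E'
from h import *
import cv2
z=np.load("top0.npz"); d=z["d"]; c=robot.calibration("top"); E=c["extrinsics"]
v,u=np.mgrid[200:250,395:465]; D=d[200:250,395:465]
X=np.stack([(u-c["cx"])/c["fx"]*D,(v-c["cy"])/c["fy"]*D,D]).reshape(3,-1); W=(E[:3,:3].T@(X-E[:3,3:4]))
a=np.radians(-104.4); ax=np.array([np.cos(a),np.sin(a)]); ay=np.array([-ax[1],ax[0]])
q=W[:2].T-np.array([.4713,-.3766]); s=q@ax*1000; t=q@ay*1000
for lo,hi in [(-68,-60),(60,68)]:
  print(lo,[ (b,round(1000*np.percentile(W[2][(s>lo)&(s<hi)&(t>b)&(t<b+8)],80),1)) for b in range(-36,36,8)])
p=z["p"][198:252,395:465]; cv2.imwrite("pics/cradle.png",cv2.resize(cv2.convertScaleAbs(p,alpha=1.4),None,fx=10,fy=10,interpolation=cv2.INTER_CUBIC))
plan(.46,-.30,.30,-14.4)
E
```

```text
-68 [(-36, np.float64(12.1)), (-28, np.float64(16.7)), (-20, np.float64(13.4)), (-12, np.float64(3.5)), (-4, np.float64(3.7)), (4, np.float64(5.7)), (12, np.float64(4.8)), (20, np.float64(15.2)), (28, np.float64(19.4))]
60 [(-36, np.float64(15.2)), (-28, np.float64(17.5)), (-20, np.float64(18.7)), (-12, np.float64(15.4)), (-4, np.float64(20.2)), (4, np.float64(17.0)), (12, np.float64(17.6)), (20, np.float64(15.7)), (28, np.float64(17.3))]
yaw -1.3 turn [ 0.003 -0.     0.228] rows 1.9 | shift [-326.2  -61.1    1.7] rows 8.1 per row [-36.2  -6.8   0.2] | t 28.9 pos [0.6003 0.0008 0.3017] f [-0.5  0.3 -1. ]
```

View pics/cradle.png

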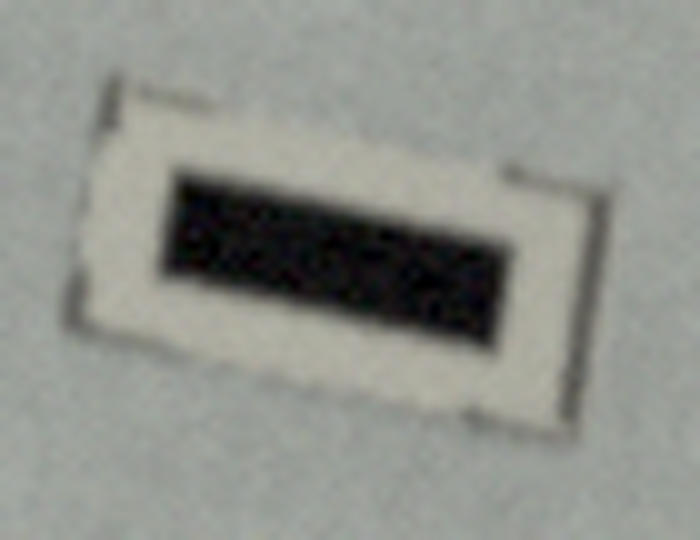

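The notch is at the cradle's left (+y) end: the wall there is only 4 mm high across the middle, while the right end is 17 mm throughout. So the cradle's x axis points at 75.6°.

{"name": "apply_moves", "arguments": {
  "series": [
    [[0, 0, 0], [0, 0, 0.123]],
    [[0, 0, 0], [0, 0, 0.123]],
    [[0, 0, 0], [0, 0, 0.123]],
    [[0, 0, 0], [0, 0, 0.123]],
    [[0, 0, 0], [0, 0, 0.123]],
    [[0, 0, 0], [0, 0, 0.123]],
    [[0, 0, 0], [0, 0, 0.123]],
    [[0, 0, 0], [0, 0, 0.123]],
    [[0, 0, 0], [0, 0, 0.123]],
    [[0, 0, 0], [0, 0, 0.123]],
    [[0, 0, 0], [0, 0, 0.123]],
    [[0, 0, 0], [0, 0, 0.123]]
  ],
  "claw": 1
}}

```text
t: 29.87
tool_pos: [0.5989, 0.0009, 0.2975]
orientation: [-3.139, -0.103, 0.006]
force: [-0.4, -0.9, 0.8]
opening: 0.0923
gripper_force: 0.0
```

{"name": "apply_moves", "arguments": {
  "series": [
    [[0, 0, 0], [0, 0, 0.123]],
    [[0, 0, 0], [0, 0, 0.123]],
    [[0, 0, 0], [0, 0, 0.123]],
    [[-9, 22, 0], [0, 0, 0]],
    [[-15, 37, 0], [0, 0, 0]],
    [[-15, 37, 0], [0, 0, 0]],
    [[-15, 37, 0], [0, 0, 0]],
    [[-15, 37, 0], [0, 0, 0]],
    [[-12, 32, 0], [0, 0, 0]],
    [[-8, 20, 0], [0, 0, 0]],
    [[0, 0, 0], [0, 0, 0]],
    [[0, 0, 0], [0, 0, 0]]
  ]
}}

```text
t: 30.87
tool_pos: [0.4486, -0.1858, 0.2983]
orientation: [-3.105, 0.469, 0.003]
force: [0.5, -0.2, 0.8]
opening: 0.0931
gripper_force: 0.0
```

```bash
python3 - <<'E'
from h import *
import cv2
plan(.45,-.186,.190,-107)
E=robot.calibration("wrist")["extrinsics"]; p,d=robot.read_camera("wrist"); np.savez("w8.npz",p=p,d=d,E=E)
cv2.imwrite("pics/w8.png",cv2.convertScaleAbs(cv2.resize(p,(800,600)),alpha=1.3))
E
```

```text
yaw -107.2 turn [-0.001  0.002 -0.003] rows 0.0 | shift [  1.4  -0.3 108.3] rows 2.6 per row [ 0.5 -0.1 36.1] | t 30.9 pos [ 0.4486 -0.1858  0.2983] f [ 0.5 -0.2  0.8]
```

View pics/w8.png

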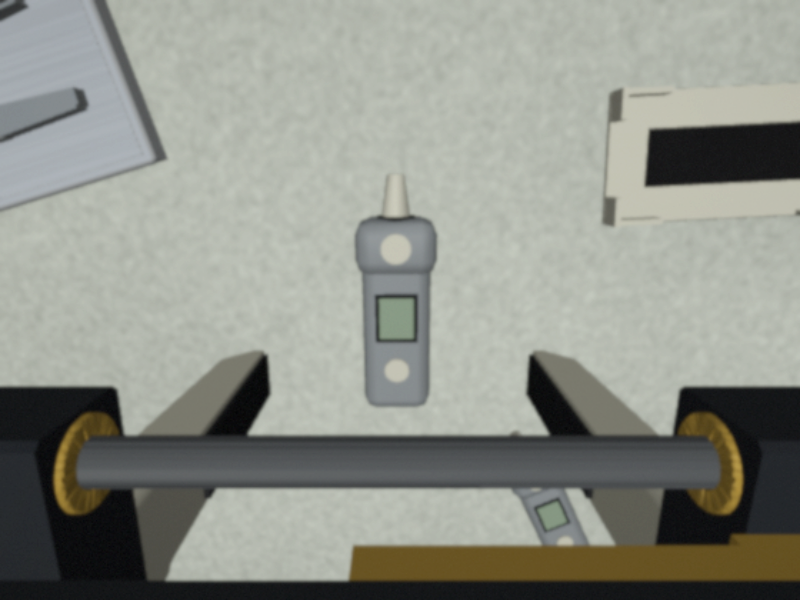

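The thermometer lies straight along column 397, with its probe tip at (396,176) and handle end at (397,404). The notched end of the cradle is visible at columns 606-620, rows 92-224.

```bash
python3 - <<'E'
from h import *
E=np.load("w8.npz")["E"]; W=lambda u,v,z:pix2w("wrist",u*.7,v*.7,z,E).round(4)
a=W(396,176,.016)[:2]; b=W(397,404,.025)[:2]; x=(a-b)/np.linalg.norm(a-b); print(a,b,np.linalg.norm(a-b),np.degrees(np.arctan2(x[1],x[0])))
print("mid",a-.067*x,b+.06*x)
print("cradle notch end corners",W(621,92,.018),W(615,224,.018),W(612,92,.0),W(605,225,.0))
m=(a-.067*x+b+.06*x)/2; plan(m[0],m[1],.190,-107)
E
```

```text
[ 0.5126 -0.2051] [ 0.3945 -0.169 ] 0.12349421039060893 -16.996985851335253
mid [ 0.44852655 -0.18551447] [ 0.45187921 -0.18653928]
cradle notch end corners [ 0.5181 -0.3218  0.018 ] [ 0.4557 -0.307   0.018 ] [ 0.5197 -0.3253  0.    ] [ 0.4527 -0.3085  0.    ]
yaw -107.1 turn [-0.001  0.002 -0.002] rows 0.0 | shift [  1.2   0.5 108.6] rows 2.6 per row [ 0.4  0.2 36.2] | t 30.9 pos [ 0.4492 -0.1852  0.2986] f [0.6 0.2 0.3]
```

{"name": "apply_moves", "arguments": {
  "series": [
    [[1, 0, 25], [0, 0, 0]],
    [[0, 0, 33], [0, 0, 0]],
    [[0, 0, 28], [0, 0, 0]],
    [[0, 0, 13], [0, 0, 0]],
    [[0, 0, 6], [0, 0, 0]],
    [[0, 0, 2], [0, 0, 0]],
    [[0, 0, 0], [0, 0, 0]],
    [[0, 0, 0], [0, 0, 0]],
    [[0, 0, 0], [0, 0, 0]]
  ]
}}

```text
t: 31.67
tool_pos: [0.4515, -0.1859, 0.1943]
orientation: [3.106, -0.464, 0.004]
force: [-0.7, -0.1, 0.8]
opening: 0.0931
gripper_force: 0.0
```

{"name": "apply_moves", "arguments": {
  "series": [
    [[0, 0, 0], [0, 0, 0]],
    [[0, 0, 0], [0, 0, 0]],
    [[0, 0, 0], [0, 0, 0]],
    [[0, 0, 0], [0, 0, 0]],
    [[0, 0, 0], [0, 0, 0]],
    [[0, 0, 0], [0, 0, 0]],
    [[0, 0, 0], [0, 0, 0]],
    [[0, 0, 0], [0, 0, 0]],
    [[0, 0, 0], [0, 0, 0]],
    [[0, 0, 0], [0, 0, 0]],
    [[0, 0, 0], [0, 0, 0]],
    [[0, 0, 0], [0, 0, 0]]
  ],
  "claw": 0,
  "newtons": 25
}}

```text
t: 32.67
tool_pos: [0.4506, -0.1857, 0.1928]
orientation: [-3.107, 0.465, 0.0]
force: [0.2, 0.8, 0.2]
opening: 0.0358
gripper_force: 25.0
```

{"name": "apply_moves", "arguments": {
  "series": [
    [[0, 0, -10], [0, 0, 0]],
    [[0, 0, -25], [0, 0, 0]],
    [[0, 0, -30], [0, 0, -0.125]],
    [[0, 0, -25], [0, 0, -0.125]],
    [[0, 0, 0], [0, 0, -0.125]],
    [[0, 0, 0], [0, 0, -0.125]],
    [[0, 0, 0], [0, 0, -0.125]],
    [[0, 0, 0], [0, 0, -0.125]],
    [[0, 0, 0], [0, 0, -0.125]],
    [[0, 0, 0], [0, 0, -0.125]],
    [[0, 0, 0], [0, 0, -0.125]],
    [[0, 0, 0], [0, 0, -0.125]]
  ]
}}

```text
t: 33.67
tool_pos: [0.4505, -0.1857, 0.2835]
orientation: [2.787, 1.449, 0.0]
force: [0.3, 0.4, -1.9]
opening: 0.0359
gripper_force: 25.0
```

{"name": "apply_moves", "arguments": {
  "series": [
    [[0, 0, 0], [0, 0, -0.125]],
    [[0, 0, 0], [0, 0, -0.125]],
    [[0, 0, 0], [0, 0, -0.125]],
    [[-18, 7, 0], [0, 0, 0]],
    [[-35, 13, 0], [0, 0, 0]],
    [[-38, 14, 0], [0, 0, 0]],
    [[-38, 14, 0], [0, 0, 0]],
    [[-27, 11, 0], [0, 0, 0]],
    [[-12, 5, 0], [0, 0, 0]],
    [[-6, 2, 0], [0, 0, 0]],
    [[0, 0, 0], [0, 0, 0]],
    [[0, 0, 0], [0, 0, 0]]
  ]
}}

```text
t: 34.67
tool_pos: [0.4726, -0.3699, 0.2829]
orientation: [-2.474, -1.935, -0.0]
force: [0.4, -0.5, 0.1]
opening: 0.0358
gripper_force: 25.0
```

```bash
python3 - <<'E'
from h import *
import cv2
plan(.4727,-.3702,.197,-14)
E=robot.calibration("wrist")["extrinsics"]; p,d=robot.read_camera("wrist"); np.savez("w9.npz",p=p,d=d,E=E)
cv2.imwrite("pics/w9.png",cv2.convertScaleAbs(cv2.resize(p,(800,600)),alpha=1.3))
E
```

```text
yaw -13.9 turn [-0.001 -0.001  0.001] rows 0.0 | shift [-0.3  0.1 85.9] rows 2.1 per row [-0.1  0.  28.6] | t 34.7 pos [ 0.4726 -0.3699  0.2829] f [ 0.4 -0.5  0.1]
```

View pics/w9.png

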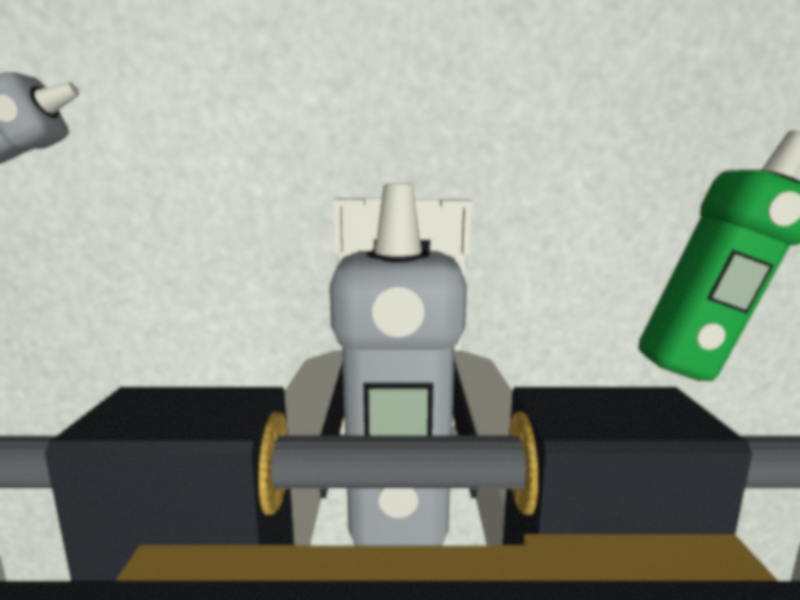

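The cradle's notched end spans columns 335-472 (centre 403.5), and the probe at column 398 heads for the notch. I'll shift about 2.5 mm along tool y and lower.

{"name": "apply_moves", "arguments": {
  "series": [
    [[0, 1.5, 18], [0, 0, 0]],
    [[0, 1, 26], [0, 0, 0]],
    [[0, 0, 20], [0, 0, 0]],
    [[0, 0, 10], [0, 0, 0]],
    [[0, 0, 5], [0, 0, 0]],
    [[0, 0, 2.5], [0, 0, 0]],
    [[0, 0, 1.5], [0, 0, 0]],
    [[0, 0, 1], [0, 0, 0]],
    [[0, 0, 0.5], [0, 0, 0]],
    [[0, 0, 0], [0, 0, 0]],
    [[0, 0, 0], [0, 0, 0]],
    [[0, 0, 0], [0, 0, 0]]
  ]
}}

```text
t: 35.72
tool_pos: [0.4753, -0.3712, 0.1988]
orientation: [2.474, 1.935, 0.0]
force: [1.3, 0.8, -1.3]
opening: 0.0355
gripper_force: 25.0
```

{"name": "apply_moves", "arguments": {
  "series": [
    [[0, 0, 1], [0, 0, 0]],
    [[0, 0, 0.5], [0, 0, 0]],
    [[0, 0, 0], [0, 0, 0]],
    [[0, 0, 0], [0, 0, 0]]
  ]
}}

```text
t: 36.05
tool_pos: [0.4752, -0.3711, 0.1968]
orientation: [2.474, 1.936, -0.0]
force: [0.2, -0.5, 0.1]
opening: 0.0357
gripper_force: 25.0
```

{"name": "apply_moves", "arguments": {
  "series": [
    [[0, 0, 0], [0, 0, 0]],
    [[0, 0, 0], [0, 0, 0]],
    [[0, 0, 0], [0, 0, 0]],
    [[0, 0, 0], [0, 0, 0]],
    [[0, 0, 0], [0, 0, 0]],
    [[0, 0, -8], [0, 0, 0]],
    [[0, 0, -25], [0, 0, 0]],
    [[0, 0, -38], [0, 0, 0]],
    [[0, 0, -38], [0, 0, 0]],
    [[0, 0, -20], [0, 0, 0]],
    [[0, 0, 0], [0, 0, 0]]
  ],
  "claw": 0.65
}}

```text
t: 36.97
tool_pos: [0.4766, -0.3724, 0.3338]
orientation: [2.466, 1.929, 0.003]
force: [0.8, -0.9, 0.4]
opening: 0.0604
gripper_force: 0.0
```

```bash
python3 - <<'E'
from h import *
import cv2
plan(.4727,-.3702,.197,-14)
p,d=robot.read_camera("top"); s,_=robot.read_camera("scene"); w,_=robot.read_camera("wrist"); np.savez("fin.npz",p=p,d=d)
g=lambda i,y,x,h,ww,k:cv2.convertScaleAbs(cv2.resize(i[y:y+h,x:x+ww],None,fx=k,fy=k,interpolation=cv2.INTER_CUBIC),alpha=1.4)
a=g(p,140,90,140,380,2.1); b=np.hstack([g(w,90,140,200,280,1.42),g(s,170,60,200,280,1.42)]); b=cv2.resize(b,(a.shape[1],286))
cv2.imwrite("pics/fin.png",np.vstack([a,b])); print(a.shape,b.shape)
E
```

```text
yaw -13.9 turn [0.01  0.005 0.001] rows 0.1 | shift [  1.1  -4.4 136.8] rows 3.3 per row [ 0.3 -1.1 34.2] | t 37.0 pos [ 0.4766 -0.3724  0.3338] f [ 0.8 -0.9  0.4]
(294, 798, 3) (286, 798, 3)
```

View pics/fin.png

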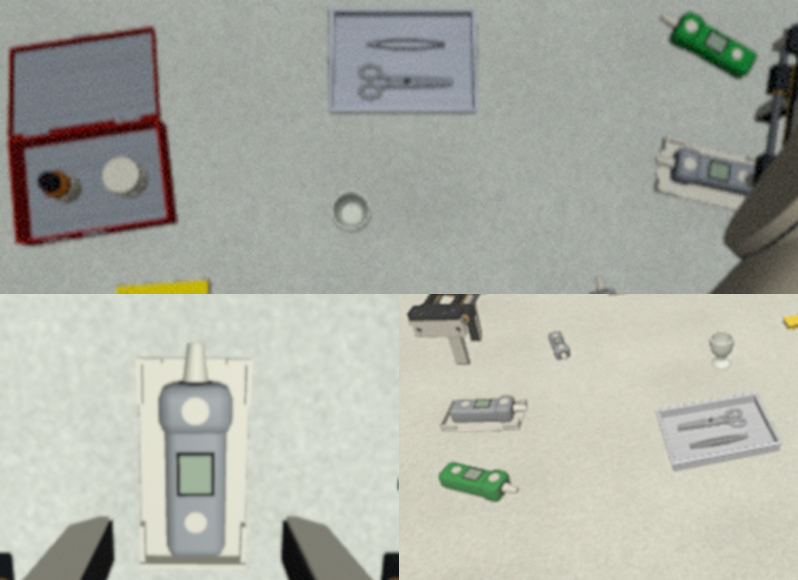

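The last picture shows the bottle (55,183) and jar (122,175) upright in the tin. The tweezers (405,45) and scissors (405,82) lie flat and apart in the tray. The thermometer is seated in the cradle, screen up, with its probe out through the notch, and the egg cup and case are where they were.

```bash
python3 -c "
from plant import robot
print(robot.close_job())"
```

```text
the job is handed in; nothing more can be done
None
```

I handed the job in at about 37 s: the bottle and jar stand in the tin, the tweezers and scissors lie flat and apart in the tray, and the thermometer is in its cradle, screen up with the probe out through the notch.

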